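Tip a tin of finished rings into the cleaning basket

TASK

Take the red flip-top tin of silver rings out from under the low bench lamp and, holding it low over the wire cleaning basket, turn it over so that its lid swings open and all five rings tip out into the basket. Then stand the empty tin upright with its lid shut on the free half of the cork mat, on the robot's side of the green tin. Do not knock the lamp, and leave everything else on the bench where it is.

Things in the scene. Friction and masses are not known exactly. Their poses are not given: they have to be found in the camera images.
- tin_center (a point): the red flip-top tin (loose, about 175 g plus five 11 g rings): body 80 mm long (x) x 56 wide (y) x 44 high, walls and floor 3 mm, flat 6 mm lid on top, 50 mm wide. The point is the body's centre, 22 mm above its underside; z up; its front (-x, thumb lip on the lid) faces the middle of the bench. Grip the body's long sides (56 mm) 15 to 20 mm from the front end, so the lid has room to swing
- tin_hinge (a point): middle of the tin's lid hinge line (along the tin's y), on the upper edge of its far end: 40 mm along the tin's +x from tin_center and 22 mm above it. Turn the tin over with this end the lower one, so that the open lid makes a chute
- tin_lid (a joint): lid angle, rad: 0 shut, stop at 1.75. Free hinge, no latch: the lid falls open when the mouth faces below level; the rings slide out when the tin is turned 105 to 110 degrees or more from upright. With the tin upright an open lid rests on its stop; it falls shut when the tin's front end is dipped 15 degrees or more below the hinge end, or if pushed
- ring0_center (a point): silver ring number 1 of five, inside the shut tin at the start: 21 mm outside diameter, 16.5 mm bore, 8 mm wide, 11 g, slippery; the point is its centre
- ring1_center (a point): silver ring number 2 of five, inside the shut tin at the start: 21 mm outside diameter, 16.5 mm bore, 8 mm wide, 11 g, slippery; the point is its centre
- ring2_center (a point): silver ring number 3 of five, inside the shut tin at the start: 21 mm outside diameter, 16.5 mm bore, 8 mm wide, 11 g, slippery; the point is its centre
- ring3_center (a point): silver ring number 4 of five, inside the shut tin at the start: 21 mm outside diameter, 16.5 mm bore, 8 mm wide, 11 g, slippery; the point is its centre
- ring4_center (a point): silver ring number 5 of five, inside the shut tin at the start: 21 mm outside diameter, 16.5 mm bore, 8 mm wide, 11 g, slippery; the point is its centre
- basket_in (a point): stainless wire cleaning basket, open, fixed: 150 mm (its x) x 130 mm (its y), walls 3 mm, rim 55 mm above the bench, with wire handle loops standing out 18 mm on its two y sides. The point is the middle of its inner floor, 8 mm above the bench, 47 mm below the rim; x and y along its sides, z up
- mat_free (a point): middle of the free half of the cork mat (fixed, 230 mm along its x, 125 mm along its y, 5 mm thick), on its top face, 58 mm towards -x from the mat's centre; x along the mat, z up. The empty red tin goes here, best lengthways across the mat (along its y) like the green tin, which stands on the other half about 118 mm towards +x
- old_tin_center (a point): bystander: green flip-top tin of the same size, shut, loose, on the far half of the cork mat; centre of its body, 22 mm above its underside
- lamp: slim LED bench lamp, fixed: bar 36 mm wide (its x), from y = -160 to +80 mm, underside 189, top 206 mm above the bench; origin on the bench below the bar. Its arm rises from the bar's -y end, up to 375 mm, to a post and round foot at (+170, -200) mm. The bar hangs over the tin: come in with the tool tilted, from the lamp's -x side, and draw the tin out to that side before raising it
- pencil: bystander: green pencil, 165 mm, lying; origin at its middle on the bench
- pliers: bystander: red-handled pliers, 165 mm long, 13 mm high, lying; origin at the joint, on the bench
- tweezers: bystander: steel tweezers, 160 mm long, 8 mm high, lying; origin at the middle on the bench
- mandrel: bystander: tapered steel ring mandrel with a wooden handle, 275 mm long, 27 mm thick, lying; origin near its middle on the bench
- jar: bystander: closed green glass jar, 60 mm across, 85 mm high, standing; origin at its underside
- hammer: bystander: hammer, 240 mm long, lying; origin on the bench
Mind the look-alikes: they are no part of the job. Several things look just like the part that bears tin_center: the one meant starts farthest to the robot's left.

How it is judged:
By the outcome, as a careful person would: the job done as asked, in the order asked, and still so for the second after the job is handed in, with the robot touching nothing.
It also fails if it takes over 58 s, if anything falls off the work surface, if the arm or the gripper's body presses on something with over 40 N, if the wrist force passes 120 N, or if a joint passes its speed limit or range.

ROBOT

A 6-joint arm with a two-finger parallel gripper is mounted at the origin on the work surface. World frame = base frame: x ahead of the robot, y to its left, z up, the work surface at z = 0. Lengths are in m, angles in rad, forces in N, time in s.
With the tool pointing down it reaches from about 0.375 to 0.975 m from the base axis. Payload 3.8 kg.
Tool frame: the origin (TCP) lies on the mounting face of the last link; the fingertips stand 173 mm ahead of it and the grasp point (between the pads) lies 155 mm ahead of it; z points along the fingers, y is the line along which they close (so a half turn about z gives the same grasp; the last joint's range is limited). The gripper opens to 85 mm and grips with 20 to 120 N. Pads are 22 mm wide; open, the fingers measure 114 mm over their backs; the gripper's body (76 mm by 85 mm) begins 54 mm behind the grasp point. The pads swing forward as they close: fully open they stand 13 mm farther back than shut.
Start: joints at [-1.306, 0.264, 1.604, -0, 1.274, -0.037], TCP at [0.201, -0.644, 0.405] pointing down, gripper open.
Joint ranges: [-2.63, 2.63], [-0.94, 2.18], [0.31, 2.57], [-1.31, 4.45], [0, 2.66], [-2.55, 2.55]. Speed limits (rad/s): [2.57, 2.57, 3.14, 3.14, 3.14, 3.14].

INTERFACE

Orientations are given as a rotation vector (axis times angle).
In Python, from workcell import bot gives the robot as it stands.
- The arm moves only by the tool drive_tool, never from a script. Its argument "increments" is a list of rows, each an object with "delta_pos": the shift along the tool's x, y, z in mm, a list of three; "turn": the turn about the tool's z in rad; "jaw": the opening, from -1 (shut) to 1 (fully open). A call has 1 to 8 rows; each row shifts and turns the commanded pose from where the row before left it, along the tool's axes as they then stand; what a row does not reach is not made up. A row lasts 1/12 s, in which the tool goes at most 41.7 mm and 7.16 degrees, less where a joint would pass 70% of its speed; a pose out of reach is approached as far as the arm can. A call is refused whole if a number of a shift passes 41.7 or a number of a turn 0.125, either way. A call with a gripper value outside its range is refused whole. The fingers move at their own pace and stop on an object; "grip_force" is the grip in N (left out, the last holds). Time passes only in rows, so rows that do not move let the fingers close. It gives the time, the measured TCP pose, the force, the opening and the grip force at its end, in the units of the state.
- bot.read_state(): the state, without advancing time (a new reading comes with each control period).
- bot.read_camera(name): name is "side" or "top"; returns a dict with "pixels" (384x512x3 uint8, red, green, blue), "fovy" (degrees; the focal length in pixels is half the picture's height over the tangent of half this angle, whatever the lens; pixels are square), "cx", "cy" (the principal point, pixels), "k1" (the pictures are not rectified: a ray, as slopes to the right and down, at radius r is drawn at 1 + k1 r^2 times it, then the intrinsics apply), "camera_from_world" (4x4, takes a point from world to camera coordinates). Camera axes: x right, y down, z forward; pixel columns grow to the right and rows downward; lengths in m; the calibration is good to about 2 mm. A picture is of the moment at which its call begins. There is no depth.
- bot.finish_job(): hands the job in; it is judged then, once.
The state is a dict: "time": time; "q": joint angles; "joint_vel": joint speeds; "joint_torque": joint torques, N m; "tool_pos": TCP position; "tcp_rot": TCP orientation; "wrist_force": force on the tool from outside, world axes, zero at the start; "torque": the same for the moment, N m; "width": opening from 0.0 (shut) to 1.0 (fully open); "grip_force": force on a finger pad.
Only numpy, scipy, OpenCV 4.12 (cv2) and the standard library are available. Lean on these libraries where they do the work, as an engineer would, in place of code of your own. Each camera call takes 0.05 s, during which the arm holds its last target. There are 200 camera calls.

## Working session

There is one attempt and no reset: what is moved stays moved. The work goes in short steps, Python scripts to look and compute and a tool call to move; the robot and the scene stay as the last step left them, time stands still between calls to the robot, and variables do not carry over. Pictures are saved under pics/ and viewed, at most 10 in all, crops included, and the job is handed in when it is done.

Besides the shell and the picture viewer there is one more tool, called as name(argument=value, ...) on one line, values as JSON. drive_tool: Moves the arm, as the interface text tells. Its arguments: {"type":"object","properties":{"increments":{"type":"array"},"grip_force":{"type":"number"}},"required":["increments"]}

```bash
ls; mkdir -p pics; cat > h.py <<'E'
import numpy as np, cv2
from workcell import bot
from scipy.spatial.transform import Rotation as R
def cam(n):
    c=bot.read_camera(n); f=192/np.tan(np.radians(c["fovy"])/2)
    c["f"]=f; return c
def save(c,fn,crop=None,s=1):
    im=c["pixels"][:,:,::-1]
    if crop: a,b,w,h=crop; im=im[b:b+h,a:a+w]
    cv2.imwrite("pics/"+fn,cv2.resize(im,None,fx=s,fy=s,interpolation=cv2.INTER_CUBIC))
def back(c,u,v,z):
    d=np.array([(u-c["cx"])/c["f"],(v-c["cy"])/c["f"]]); s=d.copy()
    for _ in range(20): s=d/(1+c["k1"]*(s@s))
    T=np.array(c["camera_from_world"]); Rm=T[:3,:3]; o=-Rm.T@T[:3,3]
    r=Rm.T@np.array([s[0],s[1],1]); return o+r*(z-o[2])/r[2]
def proj(c,p):
    T=np.array(c["camera_from_world"]); q=T[:3,:3]@np.array(p)+T[:3,3]
    s=q[:2]/q[2]; s=s*(1+c["k1"]*(s@s)); return s*c["f"]+[c["cx"],c["cy"]]
E
python3 - <<'E'
from h import *
for n in("top","side"):
    c=cam(n); save(c,n+"0.png",s=1.5); np.save(n+"0.npy",c,allow_pickle=True)
    T=np.array(c["camera_from_world"]); print(n,c["fovy"],c["cx"],c["cy"],c["k1"],-T[:3,:3].T@T[:3,3]); print(T[:3,:3].round(3))
print(bot.read_state())
E
```

```text
pics
top 46.491659137471615 255.45418306503578 192.34975474467956 -0.025780578208694175 [0.36530585 0.02585384 1.42130041]
[[ 0.005 -1.    -0.003]
 [-0.994 -0.005 -0.105]
 [ 0.105  0.003 -0.995]]
side 48.08670626596357 260.06689855535166 187.4801644319446 -0.0032342654123869207 [0.28536956 1.03816221 1.08960381]
[[-0.981 -0.194 -0.008]
 [-0.131  0.692 -0.709]
 [ 0.143 -0.695 -0.705]]
{'time': 0.1, 'q': array([-1.30586071e+00,  2.64703822e-01,  1.60525096e+00, -2.48678318e-05,
        1.27368922e+00, -3.69035418e-02]), 'joint_vel': array([-0.00061566, -0.00220235, -0.00465844,  0.0023014 , -0.00038416,
       -0.00057157]), 'joint_torque': array([ 7.86864694e-04, -5.16704071e+01, -3.68591094e+01, -1.86478178e-05,
        6.31936913e-03, -3.78424306e-05]), 'tool_pos': array([ 0.20057325, -0.64418984,  0.40346132]), 'tcp_rot': array([-3.10386898e+00, -4.72035369e-01,  4.03428620e-04]), 'wrist_force': array([-0.42035988,  0.95034548,  0.94080369]), 'torque': array([-0.01762588, -0.00229441, -0.02385771]), 'grip_force': 0.0, 'width': 0.9953650048984377}
```

View pics/top0.png

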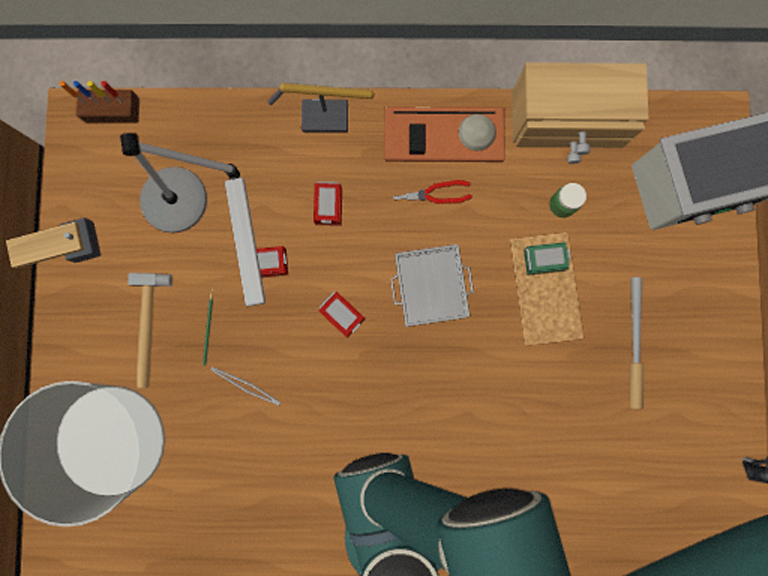

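View pics/side0.png

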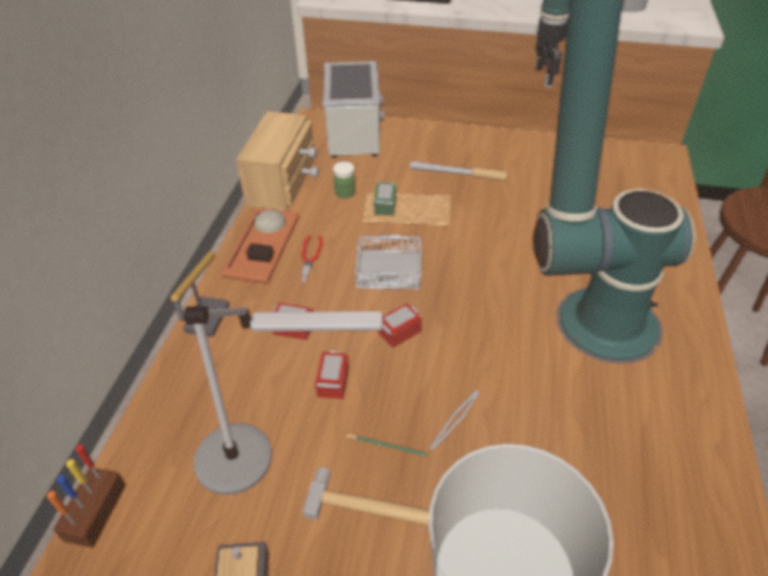

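The top view shows three red tins, in 768x576 pixels: A (272,262), half under the lamp bar, B (328,203) and C (341,314). Image left is +y, the robot's left, so A is farthest left, and it is also the one under the lamp. In the side view A is at (332,374). I'll confirm with one enlarged crop.

```bash
python3 - <<'E'
from h import *
t=np.load("top0.npy",allow_pickle=True).item(); s=np.load("side0.npy",allow_pickle=True).item()
a=t["pixels"][135:215,130:210,::-1]; b=s["pixels"][200:280,180:260,::-1]
z=lambda i:cv2.resize(i,None,fx=5,fy=5,interpolation=cv2.INTER_CUBIC)
cv2.imwrite("pics/crop1.png",np.hstack([z(a),z(b)]))
def P(c,l,z):
    for u,v in l: print((u,v),back(c,u/1.5,v/1.5,z).round(4))
print("basket rim corners z.055");P(t,[(395,251),(459,245),(471,318),(406,326)],.055)
print("mat z.005");P(t,[(510,240),(568,233),(583,338),(525,344)],.005)
print("green top z.05");P(t,[(525,247),(568,243),(570,268),(527,273)],.05)
print("lamp top z.206");P(t,[(226,180),(242,178),(264,302),(247,306)],.206)
print("tin C");P(t,[(341,313)],.05)
print("tin B");P(t,[(328,203)],.05)
print("lamp foot/post top");P(t,[(170,198)],.0)
E
```

```text
basket rim corners z.055
(395, 251) [0.587  0.0066 0.055 ]
(459, 245) [ 0.6001 -0.1254  0.055 ]
(471, 318) [ 0.4495 -0.1489  0.055 ]
(406, 326) [ 0.4325 -0.0163  0.055 ]
mat z.005
(510, 240) [ 0.6201 -0.2403  0.005 ]
(568, 233) [ 0.6361 -0.3652  0.005 ]
(583, 338) [ 0.4114 -0.3916  0.005 ]
(525, 344) [ 0.3982 -0.2687  0.005 ]
green top z.05
(525, 247) [ 0.5975 -0.2627  0.05  ]
(568, 243) [ 0.6064 -0.3522  0.05  ]
(570, 268) [ 0.5541 -0.3551  0.05  ]
(527, 273) [ 0.5432 -0.2659  0.05  ]
lamp top z.206
(226, 180) [0.6947 0.3234 0.206 ]
(242, 178) [0.6986 0.2936 0.206 ]
(264, 302) [0.4674 0.247  0.206 ]
(247, 306) [0.46   0.2778 0.206 ]
tin C
(341, 313) [0.4587 0.1168 0.05  ]
tin B
(328, 203) [0.6884 0.1467 0.05  ]
lamp foot/post top
(170, 198) [0.7102 0.4946 0.    ]
```

View pics/crop1.png

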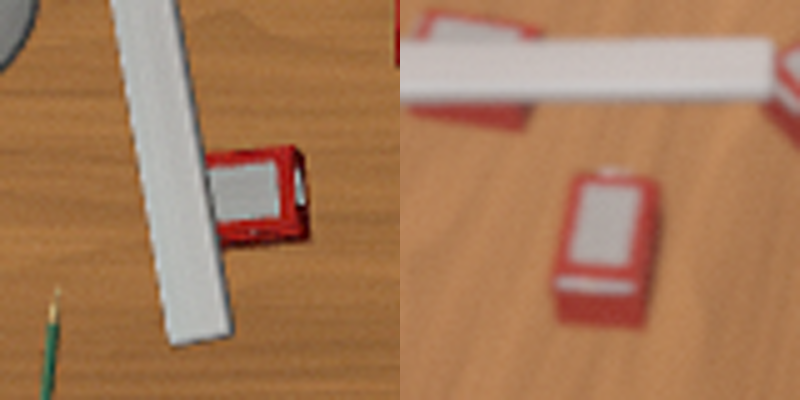

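The crop confirms tin A. It is under the lamp bar, with its lip to image right in the top view at crop (300,188), facing the middle of the bench. The hinge end is nearest the side camera, at crop (595,285).

```bash
python3 - <<'E'
from h import *
t=np.load("top0.npy",allow_pickle=True).item(); s=np.load("side0.npy",allow_pickle=True).item()
for n,u,v,z in [("FL",573-400,174,.044),("FR",662-400,181,.044),("HL",555-400,283,.044),("HR",647-400,290,.044),("bHL",557-400,320,0),("bHR",645-400,327,0)]:
    print(n,back(s,u/5+180-.4,v/5+200-.4,z).round(4))
for n,u,v,z in [("F+x top",297,147,.046),("F-x top",310,240,.044),]:
    print(n,back(t,u/5+130-.4,v/5+135-.4,z).round(4))
print(bot.read_state()["tool_pos"],R.from_rotvec(bot.read_state()["tcp_rot"]).as_matrix().round(3))
E
```

```text
FL [0.5972 0.2367 0.044 ]
FR [0.5415 0.2317 0.044 ]
HL [0.5855 0.3189 0.044 ]
HR [0.5305 0.3135 0.044 ]
bHL [0.5894 0.3151 0.    ]
bHR [0.5353 0.3099 0.    ]
F+x top [0.5979 0.2383 0.046 ]
F-x top [0.5397 0.2293 0.044 ]
[ 0.20057325 -0.64418984  0.40346132] [[ 0.955  0.297 -0.001]
 [ 0.297 -0.955  0.002]
 [ 0.    -0.002 -1.   ]]
```

drive_tool(increments=[{"delta_pos": [0,0,-20],"turn": [0.05,0,0],"jaw": 1}])

```text
invalid input at $.increments[0].turn: expected a number
```

drive_tool(increments=[{"delta_pos": [0,0,-20],"turn": 0,"jaw": 1},{"delta_pos": [0,-20,0],"turn": 0.1,"jaw": 1}])

```text
time: 0.27
tool_pos: [0.1953, -0.6275, 0.4267]
tcp_rot: [3.121, 0.315, 0.001]
wrist_force: [-0.1, -0.0, 1.5]
width: 0.999
grip_force: 0.0
```

drive_tool(increments=[{"delta_pos": [-13,-34,0],"turn": 0,"jaw": 1},{"delta_pos": [-13,-34,0],"turn": 0,"jaw": 1},{"delta_pos": [-13,-34,0],"turn": 0,"jaw": 1},{"delta_pos": [-13,-34,0],"turn": 0,"jaw": 1},{"delta_pos": [-13,-34,0],"turn": 0,"jaw": 1},{"delta_pos": [-13,-34,0],"turn": 0,"jaw": 1},{"delta_pos": [-13,-34,0],"turn": 0,"jaw": 1},{"delta_pos": [-13,-34,0],"turn": 0,"jaw": 1}])

```text
time: 0.93
tool_pos: [0.0377, -0.378, 0.424]
tcp_rot: [-3.125, -0.317, 0.0]
wrist_force: [-0.9, 0.8, 0.2]
width: 0.998
grip_force: 0.0
```

```bash
cat > st.py <<'E'
from h import *
s=bot.read_state(); Rm=R.from_rotvec(s["tcp_rot"]).as_matrix()
print(round(s["time"],2),"q",s["q"].round(3),"p",s["tool_pos"].round(4),"F",s["wrist_force"].round(1)); print(Rm.round(3))
q=s["q"]; M=(R.from_euler("z",q[0])*R.from_euler("y",q[1]+q[2])*R.from_euler("z",q[3])*R.from_euler("y",q[4])*R.from_euler("z",q[5]+np.pi/2)).as_matrix()
print("model err",np.abs(M-Rm).max().round(3))
with open("log.txt","a") as f: f.write(" ".join(map(str,[*q,*s["tool_pos"],*s["tcp_rot"]]))+"\n")
E
python3 st.py
```

```text
0.93 q [-1.537 -0.339  2.151 -0.     1.331 -0.169] p [ 0.0377 -0.378   0.424 ] F [-0.9  0.8  0.2]
[[ 0.98   0.201 -0.   ]
 [ 0.201 -0.98   0.001]
 [-0.    -0.001 -1.   ]]
model err 0.0
```

drive_tool(increments=[{"delta_pos": [4,-40,0],"turn": 0,"jaw": 1},{"delta_pos": [4,-40,0],"turn": 0,"jaw": 1},{"delta_pos": [4,-40,0],"turn": 0,"jaw": 1}])

```text
time: 1.18
tool_pos: [0.0257, -0.2579, 0.4238]
tcp_rot: [-3.124, -0.315, -0.0]
wrist_force: [0.0, -0.2, 0.7]
width: 0.996
grip_force: 0.0
```

```bash
python3 st.py
```

```text
1.18 q [-1.568 -0.636  2.32  -0.     1.459 -0.198] p [ 0.0257 -0.2579  0.4238] F [ 0.  -0.2  0.7]
[[ 0.98   0.2   -0.   ]
 [ 0.2   -0.98   0.002]
 [ 0.    -0.001 -1.   ]]
model err 0.0
```

```bash
cat > kin.py <<'E'
import numpy as np
from scipy.spatial.transform import Rotation as R
L2,L3,d6,c,off=.512,.555,.13,.07,.025
LO=[-2.63,-.94,.31,-1.31,0,-2.55];HI=[2.63,2.18,2.57,4.45,2.66,2.55]
def tool(yaw,a,flip=0,roll=0):
    "t at horizontal yaw, a from down; tool y along yaw-90 (+flip)"
    t=np.array([np.cos(yaw)*np.sin(a),np.sin(yaw)*np.sin(a),-np.cos(a)])
    y=np.array([np.sin(yaw),-np.cos(yaw),0])*(1 if not flip else -1)
    M=np.column_stack([np.cross(y,t),y,t]); return M@R.from_euler("z",roll).as_matrix()
def ik(p,M):
    w=np.array(p)-d6*M[:,2]; r=np.hypot(w[0],w[1])
    q1=np.arctan2(w[1],w[0])-np.arcsin(off/r); rr=np.sqrt(r*r-off**2); z=w[2]-(c+d6)
    D=np.hypot(rr,z); C=(D*D-L2**2-L3**2)/(2*L2*L3); q3=np.arccos(np.clip(C,-1,1))
    q2=np.arctan2(rr,z)-np.arctan2(L3*np.sin(q3),L2+L3*np.cos(q3))
    A=(R.from_euler("z",q1)*R.from_euler("y",q2+q3)).as_matrix().T@M
    e=R.from_matrix(A).as_euler("ZYZ"); q4,q5,q6=e[0],e[1],e[2]-np.pi/2
    if q5<0: q4,q5,q6=q4+np.pi,-q5,q6+np.pi
    wr=lambda a,l:(a-l)%(2*np.pi)+l
    return np.array([q1,q2,q3,wr(q4,-1.8),q5,wr(q6,-np.pi)])
E
python3 - <<'E'
from kin import *
yaw=np.radians(96)
for a in (50,58):
  a=np.radians(a)
  for f in (0,1):
    M=tool(yaw,a,f); t=M[:,2]
    for n,g in [("tin",[.5665,.252,.028]),("out",[.55,.12,.06]),("bask",[.52,-.04,.14]),("mat",[.462,-.344,.035])]:
        p=np.array(g)-.155*t
        print(round(a,2),f,n,p.round(3),ik(p,M).round(2))
E
```

```text
0.87 0 tin [0.579 0.134 0.128] [ 0.02  0.5   1.97  1.04  1.09 -0.8 ]
0.87 0 out [0.562 0.002 0.16 ] [-0.21  0.44  1.99  0.88  1.23 -0.85]
0.87 0 bask [ 0.532 -0.158  0.24 ] [-0.48  0.35  1.92  0.69  1.48 -0.88]
0.87 0 mat [ 0.474 -0.462  0.135] [-0.89  0.7   1.61  0.43  1.61 -1.16]
0.87 1 tin [0.579 0.134 0.128] [0.02 0.5  1.97 1.04 1.09 2.34]
0.87 1 out [0.562 0.002 0.16 ] [-0.21  0.44  1.99  0.88  1.23  2.29]
0.87 1 bask [ 0.532 -0.158  0.24 ] [-0.48  0.35  1.92  0.69  1.48  2.26]
0.87 1 mat [ 0.474 -0.462  0.135] [-0.89  0.7   1.61  0.43  1.61  1.99]
1.01 0 tin [0.58  0.121 0.11 ] [-0.02  0.56  1.97  1.13  1.19 -0.91]
1.01 0 out [ 0.564 -0.011  0.142] [-0.25  0.5   1.98  0.96  1.33 -0.94]
1.01 0 bask [ 0.534 -0.171  0.222] [-0.52  0.41  1.91  0.76  1.57 -0.93]
1.01 0 mat [ 0.476 -0.475  0.117] [-0.91  0.77  1.56  0.47  1.73 -1.17]
1.01 1 tin [0.58  0.121 0.11 ] [-0.02  0.56  1.97  1.13  1.19  2.23]
1.01 1 out [ 0.564 -0.011  0.142] [-0.25  0.5   1.98  0.96  1.33  2.21]
1.01 1 bask [ 0.534 -0.171  0.222] [-0.52  0.41  1.91  0.76  1.57  2.21]
1.01 1 mat [ 0.476 -0.475  0.117] [-0.91  0.77  1.56  0.47  1.73  1.97]
```

drive_tool(increments=[{"delta_pos": [0,0,-15],"turn": -0.123,"jaw": 1},{"delta_pos": [0,0,-15],"turn": -0.123,"jaw": 1},{"delta_pos": [0,0,-15],"turn": -0.123,"jaw": 1},{"delta_pos": [0,0,-15],"turn": -0.123,"jaw": 1},{"delta_pos": [0,0,-15],"turn": -0.123,"jaw": 1},{"delta_pos": [0,0,-15],"turn": -0.123,"jaw": 1},{"delta_pos": [0,0,-15],"turn": -0.123,"jaw": 1},{"delta_pos": [0,0,-15],"turn": -0.123,"jaw": 1}])

```text
time: 1.85
tool_pos: [0.026, -0.2595, 0.545]
tcp_rot: [-2.6, -1.763, -0.0]
wrist_force: [-0.8, 0.4, -0.3]
width: 1.0
grip_force: 0.0
```

drive_tool(increments=[{"delta_pos": [0,0,-15],"turn": -0.123,"jaw": 1},{"delta_pos": [0,0,-15],"turn": -0.123,"jaw": 1},{"delta_pos": [0,0,-15],"turn": -0.123,"jaw": 1},{"delta_pos": [0,0,-15],"turn": -0.123,"jaw": 1}])

```text
time: 2.18
tool_pos: [0.026, -0.2596, 0.605]
tcp_rot: [-2.092, -2.343, -0.001]
wrist_force: [0.1, 0.4, -0.5]
width: 1.0
grip_force: 0.0
```

```bash
python3 st.py
```

```text
2.18 q [-1.567 -0.616  1.989  0.     1.769 -1.68 ] p [ 0.026  -0.2596  0.605 ] F [ 0.1  0.4 -0.5]
[[-0.113  0.994  0.   ]
 [ 0.994  0.113  0.001]
 [ 0.001  0.    -1.   ]]
model err 0.0
```

drive_tool(increments=[{"delta_pos": [6,38,0],"turn": 0,"jaw": 1},{"delta_pos": [6,38,0],"turn": 0,"jaw": 1},{"delta_pos": [6,38,0],"turn": 0,"jaw": 1},{"delta_pos": [6,38,0],"turn": 0,"jaw": 1},{"delta_pos": [6,38,0],"turn": 0,"jaw": 1},{"delta_pos": [6,38,0],"turn": 0,"jaw": 1}])

```text
time: 2.68
tool_pos: [0.2502, -0.1982, 0.6046]
tcp_rot: [2.098, 2.337, -0.0]
wrist_force: [-0.2, -1.1, 0.4]
width: 1.0
grip_force: 0.0
```

drive_tool(increments=[{"delta_pos": [31,20,0],"turn": 0,"jaw": 1},{"delta_pos": [31,20,0],"turn": 0,"jaw": 1},{"delta_pos": [31,20,0],"turn": 0,"jaw": 1},{"delta_pos": [31,20,0],"turn": 0,"jaw": 1},{"delta_pos": [31,20,0],"turn": 0,"jaw": 1},{"delta_pos": [31,20,0],"turn": 0,"jaw": 1}])

```text
time: 3.18
tool_pos: [0.3483, 0.0001, 0.6045]
tcp_rot: [2.099, 2.337, 0.0]
wrist_force: [1.4, -0.7, 0.3]
width: 1.001
grip_force: 0.0
```

drive_tool(increments=[{"delta_pos": [37,-10,0],"turn": 0,"jaw": 1},{"delta_pos": [37,-10,0],"turn": 0,"jaw": 1},{"delta_pos": [37,-10,0],"turn": 0,"jaw": 1},{"delta_pos": [37,-10,0],"turn": 0,"jaw": 1},{"delta_pos": [37,-10,0],"turn": 0,"jaw": 1},{"delta_pos": [37,-10,0],"turn": 0,"jaw": 1},{"delta_pos": [37,-10,0],"turn": 0,"jaw": 1}])

```text
time: 3.77
tool_pos: [0.2495, 0.2495, 0.6045]
tcp_rot: [2.099, 2.337, 0.001]
wrist_force: [0.6, 1.1, 0.4]
width: 1.002
grip_force: 0.0
```

drive_tool(increments=[{"delta_pos": [20,-32,0],"turn": 0,"jaw": 1},{"delta_pos": [20,-32,0],"turn": 0,"jaw": 1},{"delta_pos": [20,-32,0],"turn": 0,"jaw": 1},{"delta_pos": [20,-32,0],"turn": 0,"jaw": 1},{"delta_pos": [20,-32,0],"turn": 0,"jaw": 1},{"delta_pos": [20,-32,0],"turn": 0,"jaw": 1},{"delta_pos": [20,-32,0],"turn": 0,"jaw": 1},{"delta_pos": [20,-32,0],"turn": 0,"jaw": 1}])

```text
time: 4.43
tool_pos: [-0.0227, 0.3799, 0.6045]
tcp_rot: [-2.099, -2.338, -0.001]
wrist_force: [1.5, 1.5, 0.4]
width: 1.003
grip_force: 0.0
```

```bash
python3 st.py
```

```text
4.43 q [ 1.565 -0.368  1.849 -0.     1.66   1.457] p [-0.0227  0.3799  0.6045] F [1.5 1.5 0.4]
[[-0.107  0.994  0.   ]
 [ 0.994  0.107  0.   ]
 [ 0.     0.    -1.   ]]
model err 0.0
```

drive_tool(increments=[{"delta_pos": [33,-4,-20],"turn": 0,"jaw": 1},{"delta_pos": [33,-4,-20],"turn": 0,"jaw": 1},{"delta_pos": [33,-4,-20],"turn": 0,"jaw": 1},{"delta_pos": [33,-4,-20],"turn": 0,"jaw": 1},{"delta_pos": [33,-4,-20],"turn": 0,"jaw": 1},{"delta_pos": [33,-4,-20],"turn": 0,"jaw": 1},{"delta_pos": [33,-4,-20],"turn": 0,"jaw": 1}])

```text
time: 5.02
tool_pos: [-0.0737, 0.6081, 0.7448]
tcp_rot: [2.099, 2.337, -0.001]
wrist_force: [-0.4, 0.1, 0.9]
width: 1.001
grip_force: 0.0
```

drive_tool(increments=[{"delta_pos": [33,-4,-20],"turn": 0,"jaw": 1},{"delta_pos": [33,-4,-20],"turn": 0,"jaw": 1},{"delta_pos": [33,-4,-20],"turn": 0,"jaw": 1},{"delta_pos": [30,0,0],"turn": 0,"jaw": 1},{"delta_pos": [30,0,0],"turn": 0,"jaw": 1},{"delta_pos": [30,0,0],"turn": 0,"jaw": 1},{"delta_pos": [30,0,0],"turn": 0,"jaw": 1}])

```text
time: 5.6
tool_pos: [-0.1054, 0.8015, 0.7719]
tcp_rot: [-2.096, -2.333, -0.006]
wrist_force: [0.3, 3.1, -1.5]
width: 0.999
grip_force: 0.0
```

```bash
python3 st.py
```

```text
5.6 q [1.671e+00 6.920e-01 3.180e-01 1.000e-03 2.125e+00 1.564e+00] p [-0.1054  0.8015  0.7719] F [ 0.3  3.1 -1.5]
[[-0.107  0.994 -0.001]
 [ 0.994  0.107  0.007]
 [ 0.007 -0.001 -1.   ]]
model err 0.0
```

drive_tool(increments=[{"delta_pos": [41,0,-25],"turn": 0,"jaw": 1},{"delta_pos": [41,0,-25],"turn": 0,"jaw": 1},{"delta_pos": [41,0,-25],"turn": 0,"jaw": 1},{"delta_pos": [41,0,-25],"turn": 0,"jaw": 1}])

```text
time: 5.93
tool_pos: [-0.1039, 0.8133, 0.7842]
tcp_rot: [-2.035, -2.265, -0.124]
wrist_force: [0.4, 0.4, 0.1]
width: 1.001
grip_force: 0.0
```

```bash
python3 st.py
```

```text
5.93 q [1.667 0.682 0.312 0.005 2.023 1.562] p [-0.1039  0.8133  0.7842] F [0.4 0.4 0.1]
[[-0.106  0.994 -0.016]
 [ 0.987  0.107  0.123]
 [ 0.124 -0.003 -0.992]]
model err 0.0
```

drive_tool(increments=[{"delta_pos": [41,0,-24],"turn": 0,"jaw": 1},{"delta_pos": [41,0,-24],"turn": 0,"jaw": 1},{"delta_pos": [41,0,-22],"turn": 0,"jaw": 1},{"delta_pos": [41,0,-22],"turn": 0,"jaw": 1},{"delta_pos": [41,0,-20],"turn": 0,"jaw": 1},{"delta_pos": [41,0,-20],"turn": 0,"jaw": 1},{"delta_pos": [41,0,-18],"turn": 0,"jaw": 1},{"delta_pos": [41,0,-18],"turn": 0,"jaw": 1}])

```text
time: 6.6
tool_pos: [-0.1017, 0.8366, 0.8091]
tcp_rot: [-1.913, -2.13, -0.326]
wrist_force: [-0.4, 0.5, -0.0]
width: 1.001
grip_force: 0.0
```

```bash
python3 st.py
```

```text
6.6 q [1.66  0.661 0.312 0.013 1.823 1.558] p [-0.1017  0.8366  0.8091] F [-0.4  0.5 -0. ]
[[-0.099  0.994 -0.042]
 [ 0.936  0.108  0.335]
 [ 0.338 -0.006 -0.941]]
model err 0.0
```

drive_tool(increments=[{"delta_pos": [41,0,-16],"turn": 0,"jaw": 1},{"delta_pos": [41,0,-15],"turn": 0,"jaw": 1},{"delta_pos": [41,0,-14],"turn": 0,"jaw": 1},{"delta_pos": [41,0,-12],"turn": 0,"jaw": 1},{"delta_pos": [41,0,-11],"turn": 0,"jaw": 1},{"delta_pos": [41,0,-10],"turn": 0,"jaw": 1},{"delta_pos": [41,0,-8],"turn": 0,"jaw": 1},{"delta_pos": [41,0,-7],"turn": 0,"jaw": 1}])

```text
time: 7.27
tool_pos: [-0.1011, 0.8653, 0.8347]
tcp_rot: [-1.779, -1.979, -0.516]
wrist_force: [0.5, -1.1, 0.4]
width: 1.001
grip_force: 0.0
```

drive_tool(increments=[{"delta_pos": [41,0,-6],"turn": 0,"jaw": 1},{"delta_pos": [41,0,-5],"turn": 0,"jaw": 1},{"delta_pos": [41,0,-3],"turn": 0,"jaw": 1},{"delta_pos": [41,0,-2],"turn": 0,"jaw": 1},{"delta_pos": [41,0,0],"turn": 0,"jaw": 1},{"delta_pos": [41,0,1],"turn": 0,"jaw": 1},{"delta_pos": [41,0,2],"turn": 0,"jaw": 1},{"delta_pos": [41,0,4],"turn": 0,"jaw": 1}])

```text
time: 7.93
tool_pos: [-0.1026, 0.9043, 0.8516]
tcp_rot: [-1.637, -1.821, -0.685]
wrist_force: [0.6, 0.1, -0.4]
width: 1.0
grip_force: 0.0
```

```bash
python3 st.py
```

```text
7.93 q [1.651 0.662 0.312 0.03  1.363 1.551] p [-0.1026  0.9043  0.8516] F [ 0.6  0.1 -0.4]
[[-0.069  0.994 -0.087]
 [ 0.69   0.11   0.715]
 [ 0.721 -0.011 -0.693]]
model err 0.0
```

drive_tool(increments=[{"delta_pos": [41,0,4],"turn": 0,"jaw": 1},{"delta_pos": [41,0,5],"turn": 0,"jaw": 1},{"delta_pos": [41,0,6],"turn": 0,"jaw": 1},{"delta_pos": [41,0,7],"turn": 0,"jaw": 1},{"delta_pos": [41,0,8],"turn": 0,"jaw": 1},{"delta_pos": [41,0,9],"turn": 0,"jaw": 1},{"delta_pos": [41,0,10],"turn": 0,"jaw": 1}])

```text
time: 8.52
tool_pos: [-0.1043, 0.9366, 0.8673]
tcp_rot: [-1.509, -1.677, -0.817]
wrist_force: [-0.1, 0.4, -0.1]
width: 0.998
grip_force: 0.0
```

```bash
python3 st.py; python3 - <<'E'
import numpy as np
from scipy.optimize import least_squares
from scipy.spatial.transform import Rotation as R
D=np.loadtxt("log.txt")
def res(x,full=0):
    L2,L3,d6,d1,off=x; o=[]
    for d in D:
        q=d[:6];t=R.from_rotvec(d[9:]).as_matrix()[:,2]
        r=L2*np.sin(q[1])+L3*np.sin(q[1]+q[2]);z=d1+L2*np.cos(q[1])+L3*np.cos(q[1]+q[2])
        w=R.from_euler("z",q[0]).apply([r,off,z])+d6*t; o+=list(w-d[6:9])
    return np.array(o)
s=least_squares(res,[.51,.55,.13,.2,.025]);print(s.x.round(4),np.abs(s.fun).max())
E
```

```text
8.52 q [1.649 0.677 0.312 0.038 1.147 1.547] p [-0.1043  0.9366  0.8673] F [-0.1  0.4 -0.1]
[[-0.05   0.994 -0.1  ]
 [ 0.533  0.111  0.839]
 [ 0.845 -0.011 -0.535]]
model err 0.0
[0.5127 0.5665 0.1744 0.25   0.0249] 0.0004275826484980705
```

```bash
sed -i 's/^L2,L3.*/L2,L3,d6,c,off=.5127,.5665,.1744,.0756,.0249/' kin.py; sed -i 's/-np.arcsin(off\/r)/-np.arcsin(off\/r)/' kin.py; cat > plan.py <<'E'
from kin import *
import sys,ast
from workcell import bot
def run(ws):
    s=bot.read_state(); M=R.from_rotvec(s["tcp_rot"]).as_matrix(); p=s["tool_pos"]
    print("ikerr",np.abs(ik(p,M)-s["q"]).max().round(3)); q=ik(p,M)
    for w in ws:
        roll=w[3] if len(w)>3 else 0; w=np.array(w[:3]); d=M.T@(w-p)*1000
        n=int(max(np.ceil(np.linalg.norm(d)/41),np.ceil(abs(roll)/.123),1)); mx=0;ok=1
        for k in range(1,n+1):
            Mk=M@R.from_euler("z",roll*k/n).as_matrix(); qn=ik(p+(w-p)*k/n,Mk); mx=np.maximum(mx,np.abs(qn-q)*12/np.array([2.57,2.57,3.14,3.14,3.14,3.14])/.7); q=qn
            ok&=bool(np.all(q>LO) and np.all(q<HI))
        M=Mk
        print(w,"tool delta",d.round(0),"rows",n,"per row",(d/n).round(1),"turn",round(roll/n,4),"rate",np.round(mx.max(),2),"ok",ok,"q",q.round(2)); p=w
if __name__=="__main__": run(ast.literal_eval(sys.argv[1]))
E
python3 plan.py "[(.1,.45,.75),(.45,.05,.55),(.597,0,.19),(.5815,.126,.109)]"
```

```text
ikerr 0.0
[0.1  0.45 0.75] tool delta [-369.  150. -366.] rows 14 per row [-26.3  10.7 -26.1] turn 0.0 rate 1.48 ok 1 q [ 1.13 -0.46  1.79  0.58  0.97  0.9 ]
[0.45 0.05 0.55] tool delta [-400.  306. -263.] rows 14 per row [-28.5  21.8 -18.8] turn 0.0 rate 0.88 ok 1 q [-0.26 -0.15  1.93  0.93  1.77 -0.36]
[0.597 0.    0.19 ] tool delta [-338.  145.  136.] rows 10 per row [-33.8  14.5  13.6] turn 0.0 rate 0.5 ok 1 q [-0.27  0.5   1.89  0.92  1.4  -0.87]
[0.5815 0.126  0.109 ] tool delta [ -0.  -0. 151.] rows 4 per row [-0.1 -0.1 37.6] turn 0.0 rate 0.34 ok 1 q [-0.08  0.59  1.96  1.09  1.21 -0.94]
```

drive_tool(increments=[{"delta_pos": [-8,3,-8],"turn": 0,"jaw": 1},{"delta_pos": [-12,5,-12],"turn": 0,"jaw": 1},{"delta_pos": [-15,6,-15],"turn": 0,"jaw": 1},{"delta_pos": [-18,8,-18],"turn": 0,"jaw": 1},{"delta_pos": [-20,8,-20],"turn": 0,"jaw": 1},{"delta_pos": [-22,9,-22],"turn": 0,"jaw": 1},{"delta_pos": [-24,10,-24],"turn": 0,"jaw": 1},{"delta_pos": [-26,10,-26],"turn": 0,"jaw": 1}])

```text
time: 9.18
tool_pos: [-0.0235, 0.7424, 0.8214]
tcp_rot: [-1.51, -1.678, -0.817]
wrist_force: [1.0, 0.3, 0.0]
width: 1.003
grip_force: 0.0
```

drive_tool(increments=[{"delta_pos": [-26,11,-26],"turn": 0,"jaw": 1},{"delta_pos": [-26,11,-26],"turn": 0,"jaw": 1},{"delta_pos": [-26,11,-26],"turn": 0,"jaw": 1},{"delta_pos": [-26,11,-26],"turn": 0,"jaw": 1},{"delta_pos": [-26,11,-26],"turn": 0,"jaw": 1},{"delta_pos": [-26,11,-26],"turn": 0,"jaw": 1},{"delta_pos": [-26,11,-26],"turn": 0,"jaw": 1},{"delta_pos": [-26,11,-26],"turn": 0,"jaw": 1}])

```text
time: 9.85
tool_pos: [0.0947, 0.4661, 0.7573]
tcp_rot: [-1.508, -1.678, -0.819]
wrist_force: [1.4, 0.1, 0.1]
width: 1.001
grip_force: 0.0
```

```bash
python3 plan.py "[(.45,.05,.55),(.597,0,.19),(.5815,.126,.109)]"
```

```text
ikerr 0.0
[0.45 0.05 0.55] tool delta [-415.  309. -273.] rows 15 per row [-27.7  20.6 -18.2] turn 0.0 rate 0.83 ok 1 q [-0.26 -0.15  1.93  0.93  1.77 -0.36]
[0.597 0.    0.19 ] tool delta [-338.  144.  136.] rows 10 per row [-33.8  14.4  13.6] turn 0.0 rate 0.5 ok 1 q [-0.27  0.5   1.89  0.92  1.4  -0.87]
[0.5815 0.126  0.109 ] tool delta [ -0.  -1. 151.] rows 4 per row [-0.1 -0.1 37.6] turn 0.0 rate 0.34 ok 1 q [-0.08  0.59  1.96  1.09  1.21 -0.94]
```

drive_tool(increments=[{"delta_pos": [-28,21,-18],"turn": 0,"jaw": 1},{"delta_pos": [-28,21,-18],"turn": 0,"jaw": 1},{"delta_pos": [-28,21,-18],"turn": 0,"jaw": 1},{"delta_pos": [-28,21,-18],"turn": 0,"jaw": 1},{"delta_pos": [-28,21,-18],"turn": 0,"jaw": 1},{"delta_pos": [-28,21,-18],"turn": 0,"jaw": 1},{"delta_pos": [-28,21,-18],"turn": 0,"jaw": 1},{"delta_pos": [-28,21,-18],"turn": 0,"jaw": 1}])

```text
time: 10.52
tool_pos: [0.2875, 0.2446, 0.6439]
tcp_rot: [-1.511, -1.679, -0.821]
wrist_force: [0.9, 1.1, -0.6]
width: 0.997
grip_force: 0.0
```

drive_tool(increments=[{"delta_pos": [-27,20,-18],"turn": 0,"jaw": 1},{"delta_pos": [-27,20,-18],"turn": 0,"jaw": 1},{"delta_pos": [-27,20,-18],"turn": 0,"jaw": 1},{"delta_pos": [-27,20,-18],"turn": 0,"jaw": 1},{"delta_pos": [-27,20,-18],"turn": 0,"jaw": 1},{"delta_pos": [-27,20,-18],"turn": 0,"jaw": 1},{"delta_pos": [-27,20,-19],"turn": 0,"jaw": 1}])

```text
time: 11.1
tool_pos: [0.4495, 0.053, 0.5508]
tcp_rot: [-1.513, -1.68, -0.818]
wrist_force: [-0.3, 1.2, 0.1]
width: 1.0
grip_force: 0.0
```

drive_tool(increments=[{"delta_pos": [-34,14,14],"turn": 0,"jaw": 1},{"delta_pos": [-34,14,14],"turn": 0,"jaw": 1},{"delta_pos": [-34,14,14],"turn": 0,"jaw": 1},{"delta_pos": [-34,14,14],"turn": 0,"jaw": 1},{"delta_pos": [-34,14,14],"turn": 0,"jaw": 1},{"delta_pos": [-34,14,14],"turn": 0,"jaw": 1},{"delta_pos": [-34,14,14],"turn": 0,"jaw": 1},{"delta_pos": [-34,14,14],"turn": 0,"jaw": 1}])

```text
time: 11.77
tool_pos: [0.5634, 0.015, 0.2589]
tcp_rot: [-1.512, -1.681, -0.817]
wrist_force: [1.4, 1.2, -0.7]
width: 0.999
grip_force: 0.0
```

```bash
python3 plan.py "[(.597,0,.19),(.5815,.126,.109)]"; python3 - <<'E'
from h import *
c=cam("top"); save(c,"top1.png",crop=(130,90,200,150),s=4)
E
```

```text
ikerr 0.003
[0.597 0.    0.19 ] tool delta [-68.  32.  21.] rows 2 per row [-33.9  16.2  10.6] turn 0.0 rate 0.52 ok 1 q [-0.27  0.5   1.89  0.91  1.39 -0.87]
[0.5815 0.126  0.109 ] tool delta [  0.  -1. 151.] rows 4 per row [ 0.1 -0.2 37.6] turn 0.0 rate 0.34 ok 1 q [-0.07  0.59  1.97  1.09  1.2  -0.94]
```

View pics/top1.png

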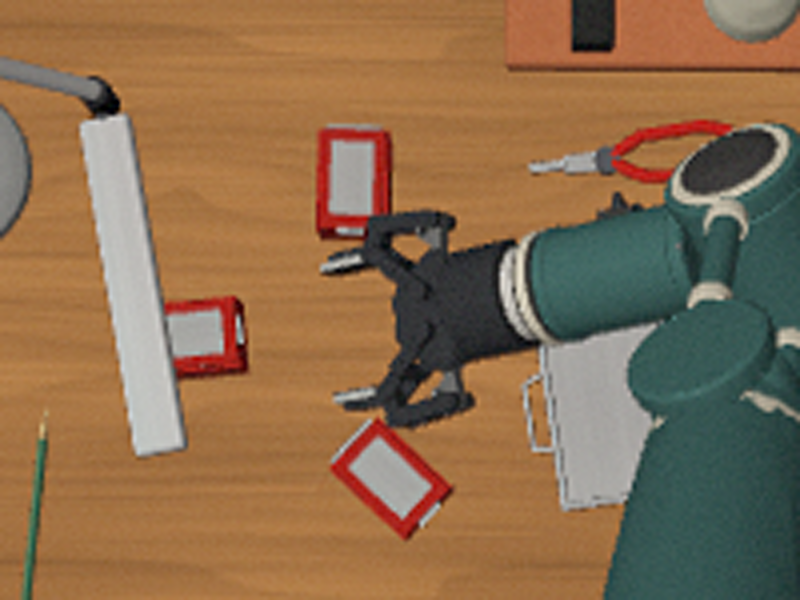

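The picture shows the tilted gripper around (400,310) pointing at tin A (205,337). It lies between tin B (353,180) and tin C (390,478), and both are clear of it. Nothing has been disturbed.

drive_tool(increments=[{"delta_pos": [-34,16,11],"turn": 0,"jaw": 1},{"delta_pos": [-34,16,10],"turn": 0,"jaw": 1},{"delta_pos": [0,0,30],"turn": 0,"jaw": 1},{"delta_pos": [0,0,30],"turn": 0,"jaw": 1},{"delta_pos": [0,0,30],"turn": 0,"jaw": 1},{"delta_pos": [0,0,20],"turn": 0,"jaw": 1},{"delta_pos": [0,0,0],"turn": 0,"jaw": 1}])

```text
time: 12.4
tool_pos: [0.5828, 0.0949, 0.1304]
tcp_rot: [-1.509, -1.678, -0.811]
wrist_force: [-0.7, 0.2, -0.8]
width: 1.007
grip_force: 0.0
```

```bash
python3 plan.py "[(.5815,.126,.109)]"; python3 - <<'E'
from h import *
c=cam("top"); d=cam("side")
a=c["pixels"][120:210,130:230,::-1]; b=d["pixels"][180:270,170:270,::-1]
z=lambda i:cv2.resize(i,None,fx=4,fy=4,interpolation=cv2.INTER_CUBIC)
cv2.imwrite("pics/pre.png",np.hstack([z(a),z(b)]))
E
```

```text
ikerr 0.004
[0.5815 0.126  0.109 ] tool delta [-1.  3. 38.] rows 1 per row [-1.4  2.6 37.6] turn 0.0 rate 0.34 ok 1 q [-0.07  0.59  1.96  1.09  1.21 -0.94]
```

View pics/pre.png

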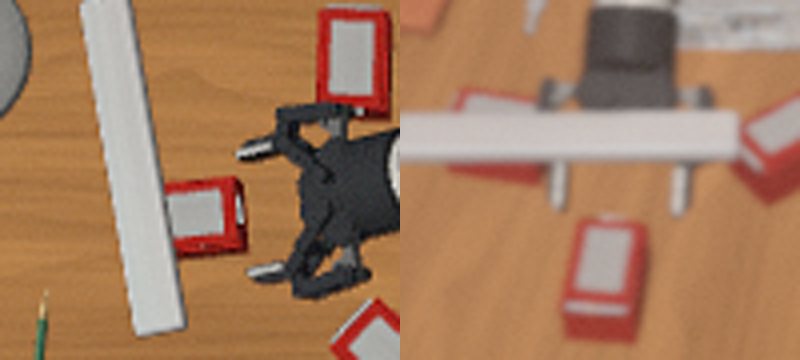

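The fingertips, at (250,150) and (262,270) in the left crop, straddle the tin's front end and are well centred. I'll advance and grip.

drive_tool(increments=[{"delta_pos": [-1,1,19],"turn": 0,"jaw": 1},{"delta_pos": [0,1,19],"turn": 0,"jaw": 1},{"delta_pos": [0,0,0],"turn": 0,"jaw": 1},{"delta_pos": [0,0,0],"turn": 0,"jaw": -1},{"delta_pos": [0,0,0],"turn": 0,"jaw": -1},{"delta_pos": [0,0,0],"turn": 0,"jaw": -1},{"delta_pos": [0,0,0],"turn": 0,"jaw": -1},{"delta_pos": [0,0,0],"turn": 0,"jaw": -1}], grip_force=60)

```text
time: 13.17
tool_pos: [0.584, 0.1227, 0.1122]
tcp_rot: [-1.511, -1.679, -0.819]
wrist_force: [-0.5, -5.4, 5.9]
width: 0.652
grip_force: 64.0
```

drive_tool(increments=[{"delta_pos": [0,0,0],"turn": 0,"jaw": -1},{"delta_pos": [0,0,0],"turn": 0,"jaw": -1},{"delta_pos": [0,0,0],"turn": 0,"jaw": -1},{"delta_pos": [0,0,0],"turn": 0,"jaw": -1}])

```text
time: 13.5
tool_pos: [0.584, 0.1228, 0.1122]
tcp_rot: [-1.511, -1.679, -0.819]
wrist_force: [-1.8, -5.4, 6.1]
width: 0.649
grip_force: 64.2
```

```bash
python3 st.py;  python3 - <<'E'
from h import *
c=cam("top"); d=cam("side")
a=c["pixels"][120:210,130:230,::-1]; b=d["pixels"][180:270,170:270,::-1]
z=lambda i:cv2.resize(i,None,fx=4,fy=4,interpolation=cv2.INTER_CUBIC)
cv2.imwrite("pics/grip.png",np.hstack([z(a),z(b)]))
E
```

```text
13.5 q [-0.08   0.593  1.956  1.086  1.209 -0.935] p [0.584  0.1228 0.1122] F [-1.8 -5.4  6.1]
[[-0.052  0.994 -0.098]
 [ 0.535  0.11   0.838]
 [ 0.843 -0.009 -0.537]]
model err 0.0
```

View pics/grip.png

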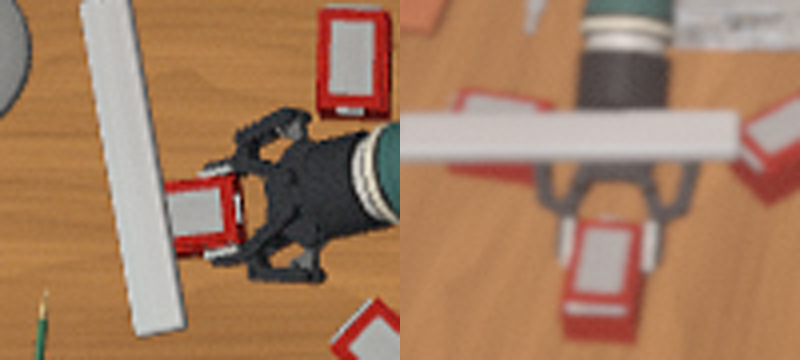

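The gripper holds the tin's front end. The pads are at left crop (222,167) and (225,255), the lid is shut, and the 55 mm opening matches the tin. Next I'll plan the draw-out, transit and roll.

```bash
python3 plan.py "[(.6016,-.028,.209),(.528,-.165,.285,1.75),(.528,-.165,.243,0),(.528,-.165,.243,1.39)]"
```

```text
ikerr 0.004
[ 0.6016 -0.028   0.209 ] tool delta [   0.   -0. -180.] rows 5 per row [  0.  -0. -36.] turn 0.0 rate 0.33 ok 1 q [-0.31  0.49  1.87  0.88  1.44 -0.85]
[ 0.528 -0.165  0.285] tool delta [  -5.  -89. -148.] rows 15 per row [-0.4 -5.9 -9.9] turn 0.1167 rate 0.62 ok 1 q [-0.56  0.36  1.87  0.72  1.65  0.85]
[ 0.528 -0.165  0.243] tool delta [ 7. 35. 23.] rows 2 per row [ 3.3 17.4 11.3] turn 0.0 rate 0.19 ok 1 q [-0.56  0.42  1.89  0.72  1.6   0.81]
[ 0.528 -0.165  0.243] tool delta [0. 0. 0.] rows 12 per row [0. 0. 0.] turn 0.1158 rate 0.63 ok 1 q [-0.56  0.42  1.89  0.72  1.6   2.2 ]
```

drive_tool(increments=[{"delta_pos": [0,0,-6],"turn": 0,"jaw": -1},{"delta_pos": [0,0,-12],"turn": 0,"jaw": -1},{"delta_pos": [0,0,-22],"turn": 0,"jaw": -1},{"delta_pos": [0,0,-30],"turn": 0,"jaw": -1},{"delta_pos": [0,0,-35],"turn": 0,"jaw": -1},{"delta_pos": [0,0,-35],"turn": 0,"jaw": -1},{"delta_pos": [0,0,-30],"turn": 0,"jaw": -1},{"delta_pos": [0,0,-12],"turn": 0,"jaw": -1}])

```text
time: 14.27
tool_pos: [0.6025, -0.0327, 0.2114]
tcp_rot: [-1.515, -1.681, -0.819]
wrist_force: [0.7, -0.6, -2.0]
width: 0.641
grip_force: 63.9
```

```bash
python3 plan.py "[(.528,-.165,.285),(.528,-.165,.285,1.75),(.528,-.165,.243,0),(.528,-.165,.243,1.39)]"
```

```text
ikerr 0.003
[ 0.528 -0.165  0.285] tool delta [  -5.  -89. -143.] rows 5 per row [ -1.1 -17.8 -28.7] turn 0.0 rate 0.32 ok 1 q [-0.56  0.36  1.88  0.72  1.65 -0.9 ]
[ 0.528 -0.165  0.285] tool delta [0. 0. 0.] rows 15 per row [0. 0. 0.] turn 0.1167 rate 0.64 ok 1 q [-0.56  0.36  1.88  0.72  1.65  0.85]
[ 0.528 -0.165  0.243] tool delta [ 7. 35. 23.] rows 2 per row [ 3.3 17.4 11.3] turn 0.0 rate 0.19 ok 1 q [-0.56  0.42  1.89  0.72  1.59  0.81]
[ 0.528 -0.165  0.243] tool delta [0. 0. 0.] rows 12 per row [0. 0. 0.] turn 0.1158 rate 0.63 ok 1 q [-0.56  0.42  1.89  0.72  1.59  2.2 ]
```

drive_tool(increments=[{"delta_pos": [-1,-15,-24],"turn": 0,"jaw": -1},{"delta_pos": [-1,-15,-24],"turn": 0,"jaw": -1},{"delta_pos": [-1,-15,-24],"turn": 0,"jaw": -1},{"delta_pos": [-1,-15,-24],"turn": 0,"jaw": -1},{"delta_pos": [-1,-15,-24],"turn": 0,"jaw": -1},{"delta_pos": [0,-14,-23],"turn": 0,"jaw": -1},{"delta_pos": [0,0,0],"turn": 0.05,"jaw": -1}])

```text
time: 14.85
tool_pos: [0.5262, -0.1644, 0.2843]
tcp_rot: [-1.551, -1.635, -0.79]
wrist_force: [0.5, 0.2, -1.9]
width: 0.648
grip_force: 64.1
```

drive_tool(increments=[{"delta_pos": [0,0,0],"turn": 0.1,"jaw": -1},{"delta_pos": [0,0,0],"turn": 0.11,"jaw": -1},{"delta_pos": [0,0,0],"turn": 0.11,"jaw": -1},{"delta_pos": [0,0,0],"turn": 0.11,"jaw": -1},{"delta_pos": [0,0,0],"turn": 0.11,"jaw": -1},{"delta_pos": [0,0,0],"turn": 0.11,"jaw": -1},{"delta_pos": [0,0,0],"turn": 0.11,"jaw": -1},{"delta_pos": [0,0,0],"turn": 0.11,"jaw": -1}])

```text
time: 15.52
tool_pos: [0.5268, -0.161, 0.2817]
tcp_rot: [-2.004, -0.789, -0.298]
wrist_force: [0.6, -1.3, -2.3]
width: 0.652
grip_force: 64.0
```

drive_tool(increments=[{"delta_pos": [0,0,0],"turn": 0.11,"jaw": -1},{"delta_pos": [0,0,0],"turn": 0.11,"jaw": -1},{"delta_pos": [0,0,0],"turn": 0.11,"jaw": -1},{"delta_pos": [0,0,0],"turn": 0.11,"jaw": -1},{"delta_pos": [0,0,0],"turn": 0.11,"jaw": -1},{"delta_pos": [0,0,0],"turn": 0.11,"jaw": -1},{"delta_pos": [0,0,0],"turn": 0.11,"jaw": -1}])

```text
time: 16.1
tool_pos: [0.5268, -0.161, 0.2817]
tcp_rot: [-2.142, 0.022, 0.152]
wrist_force: [-0.3, 0.1, -2.0]
width: 0.649
grip_force: 64.0
```

```bash
python3 st.py; python3 plan.py "[(.528,-.165,.243,0),(.528,-.165,.243,1.39)]"; python3 - <<'E'
from h import *
c=cam("top"); d=cam("side")
a=c["pixels"][130:230,230:330,::-1]; b=d["pixels"][120:220,200:300,::-1]
z=lambda i:cv2.resize(i,None,fx=4,fy=4,interpolation=cv2.INTER_CUBIC)
cv2.imwrite("pics/mid.png",np.hstack([z(a),z(b)]))
E
```

```text
16.1 q [-0.553  0.365  1.88   0.722  1.646  0.799] p [ 0.5268 -0.161   0.2817] F [-0.3  0.1 -2. ]
[[ 0.992 -0.075 -0.101]
 [ 0.044 -0.545  0.837]
 [-0.118 -0.835 -0.538]]
model err 0.0
ikerr 0.003
[ 0.528 -0.165  0.243] tool delta [ 6. 34. 17.] rows 1 per row [ 5.6 34.4 17.3] turn 0.0 rate 0.38 ok 1 q [-0.56  0.42  1.89  0.72  1.6   0.75]
[ 0.528 -0.165  0.243] tool delta [0. 0. 0.] rows 12 per row [0. 0. 0.] turn 0.1158 rate 0.63 ok 1 q [-0.56  0.42  1.89  0.72  1.6   2.14]
```

View pics/mid.png

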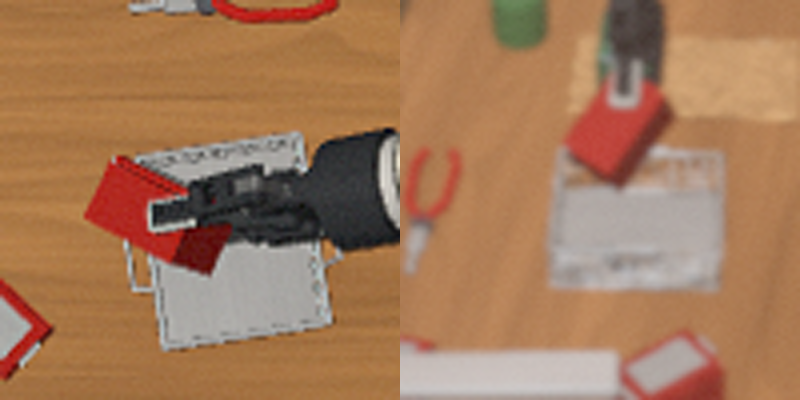

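The left crop shows the tin part-rolled and still shut above the basket, at about (160,215) with the basket at (235,240). The right crop agrees. I'll lower it and finish the roll.

drive_tool(increments=[{"delta_pos": [3,17,9],"turn": 0,"jaw": -1},{"delta_pos": [3,17,8],"turn": 0,"jaw": -1},{"delta_pos": [0,0,0],"turn": 0.12,"jaw": -1},{"delta_pos": [0,0,0],"turn": 0.12,"jaw": -1},{"delta_pos": [0,0,0],"turn": 0.12,"jaw": -1},{"delta_pos": [0,0,0],"turn": 0.12,"jaw": -1},{"delta_pos": [0,0,0],"turn": 0.12,"jaw": -1},{"delta_pos": [0,0,0],"turn": 0.12,"jaw": -1}])

```text
time: 16.87
tool_pos: [0.529, -0.165, 0.2437]
tcp_rot: [-2.046, 0.79, 0.564]
wrist_force: [0.5, -0.9, -2.1]
width: 0.65
grip_force: 64.1
```

drive_tool(increments=[{"delta_pos": [0,0,0],"turn": 0.12,"jaw": -1},{"delta_pos": [0,0,0],"turn": 0.12,"jaw": -1},{"delta_pos": [0,0,0],"turn": 0.12,"jaw": -1},{"delta_pos": [0,0,0],"turn": 0.12,"jaw": -1},{"delta_pos": [0,0,0],"turn": 0.12,"jaw": -1},{"delta_pos": [0,0,0],"turn": 0.12,"jaw": -1},{"delta_pos": [0,0,0],"turn": 0,"jaw": -1},{"delta_pos": [0,0,0],"turn": 0,"jaw": -1}])

```text
time: 17.53
tool_pos: [0.5291, -0.1649, 0.2439]
tcp_rot: [-1.726, 1.527, 0.944]
wrist_force: [-0.5, 0.2, -0.7]
width: 0.648
grip_force: 64.8
```

drive_tool(increments=[{"delta_pos": [0,0,0],"turn": 0,"jaw": -1},{"delta_pos": [0,0,0],"turn": 0,"jaw": -1},{"delta_pos": [0,0,0],"turn": 0,"jaw": -1},{"delta_pos": [0,0,0],"turn": 0,"jaw": -1},{"delta_pos": [0,0,0],"turn": 0,"jaw": -1},{"delta_pos": [0,0,0],"turn": 0,"jaw": -1},{"delta_pos": [0,0,0],"turn": 0,"jaw": -1},{"delta_pos": [0,0,0],"turn": 0,"jaw": -1}])

```text
time: 18.2
tool_pos: [0.5292, -0.165, 0.2441]
tcp_rot: [-1.723, 1.532, 0.947]
wrist_force: [-0.5, -0.1, -1.7]
width: 0.647
grip_force: 64.8
```

```bash
python3 st.py; python3 - <<'E'
from h import *
c=cam("top"); d=cam("side")
a=c["pixels"][130:230,230:330,::-1]; b=d["pixels"][120:220,200:300,::-1]
z=lambda i:cv2.resize(i,None,fx=4,fy=4,interpolation=cv2.INTER_CUBIC)
cv2.imwrite("pics/dump.png",np.hstack([z(a),z(b)]))
E
```

```text
18.2 q [-0.557  0.422  1.885  0.719  1.601  2.19 ] p [ 0.5292 -0.165   0.2441] F [-0.5 -0.1 -1.7]
[[ 0.062 -0.993 -0.1  ]
 [-0.534 -0.118  0.837]
 [-0.843  0.002 -0.537]]
model err 0.0
```

View pics/dump.png

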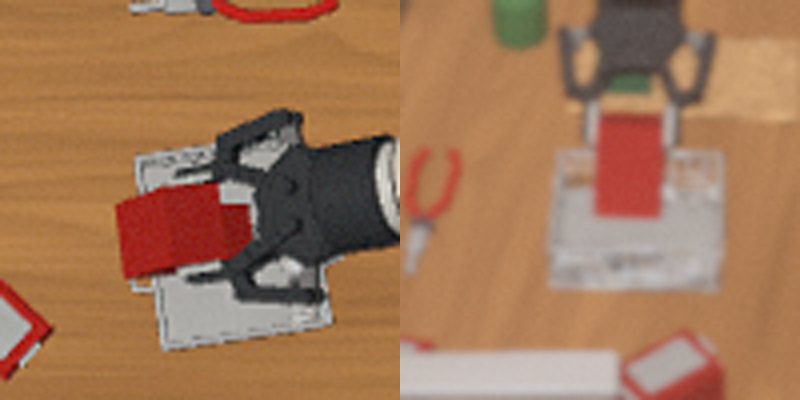

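The left crop shows the tin inverted at (185,230) with its hinge end low. The lid chute runs under the palm into the basket. The measured load fell by roughly the rings' weight. I'll shake gently, lift, move aside and check the basket.

drive_tool(increments=[{"delta_pos": [0,0,0],"turn": -0.05,"jaw": -1},{"delta_pos": [0,0,0],"turn": 0.05,"jaw": -1},{"delta_pos": [0,0,0],"turn": -0.05,"jaw": -1},{"delta_pos": [0,0,0],"turn": 0.05,"jaw": -1},{"delta_pos": [0,0,0],"turn": -0.05,"jaw": -1},{"delta_pos": [0,0,0],"turn": 0.05,"jaw": -1},{"delta_pos": [0,0,0],"turn": 0,"jaw": -1},{"delta_pos": [0,0,0],"turn": 0,"jaw": -1}])

```text
time: 18.97
tool_pos: [0.5292, -0.165, 0.2441]
tcp_rot: [-1.724, 1.531, 0.946]
wrist_force: [0.2, -0.8, -1.8]
width: 0.646
grip_force: 64.8
```

drive_tool(increments=[{"delta_pos": [-17,0,-11],"turn": 0,"jaw": -1},{"delta_pos": [-25,0,-16],"turn": 0,"jaw": -1},{"delta_pos": [-25,0,-16],"turn": 0,"jaw": -1},{"delta_pos": [-25,0,-16],"turn": 0,"jaw": -1},{"delta_pos": [-25,0,-16],"turn": 0,"jaw": -1},{"delta_pos": [-10,0,-6],"turn": 0,"jaw": -1}])

```text
time: 19.47
tool_pos: [0.5301, -0.1652, 0.3994]
tcp_rot: [-1.726, 1.529, 0.939]
wrist_force: [0.2, 0.7, -0.0]
width: 0.643
grip_force: 64.8
```

```bash
python3 plan.py "[(.47,-.40,.40),(.47,-.40,.40,-3.14)]"
```

```text
ikerr 0.002
[ 0.47 -0.4   0.4 ] tool delta [ 121.   87. -191.] rows 6 per row [ 20.2  14.6 -31.8] turn 0.0 rate 0.4 ok 1 q [-0.88  0.42  1.55  0.54  2.02  2.16]
[ 0.47 -0.4   0.4 ] tool delta [0. 0. 0.] rows 26 per row [0. 0. 0.] turn -0.1208 rate 0.66 ok 1 q [-0.88  0.42  1.55  0.54  2.02 -0.98]
```

drive_tool(increments=[{"delta_pos": [10,7,-16],"turn": 0,"jaw": -1},{"delta_pos": [20,15,-32],"turn": 0,"jaw": -1},{"delta_pos": [20,15,-32],"turn": 0,"jaw": -1},{"delta_pos": [20,15,-32],"turn": 0,"jaw": -1},{"delta_pos": [20,15,-32],"turn": 0,"jaw": -1},{"delta_pos": [20,14,-32],"turn": 0,"jaw": -1},{"delta_pos": [10,7,-16],"turn": 0,"jaw": -1}])

```text
time: 20.05
tool_pos: [0.4672, -0.4038, 0.3954]
tcp_rot: [-1.721, 1.535, 0.946]
wrist_force: [0.1, -0.2, -1.0]
width: 0.647
grip_force: 65.0
```

```bash
python3 - <<'E'
from h import *
c=cam("top"); d=cam("side")
a=c["pixels"][155:225,255:325,::-1]; b=d["pixels"][145:205,225:295,::-1]
z=lambda i,s:cv2.resize(i,(s,s),interpolation=cv2.INTER_CUBIC)
cv2.imwrite("pics/basket.png",np.hstack([z(a,400),z(b,400)]))
E
```

```text
(no output)
```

View pics/basket.png

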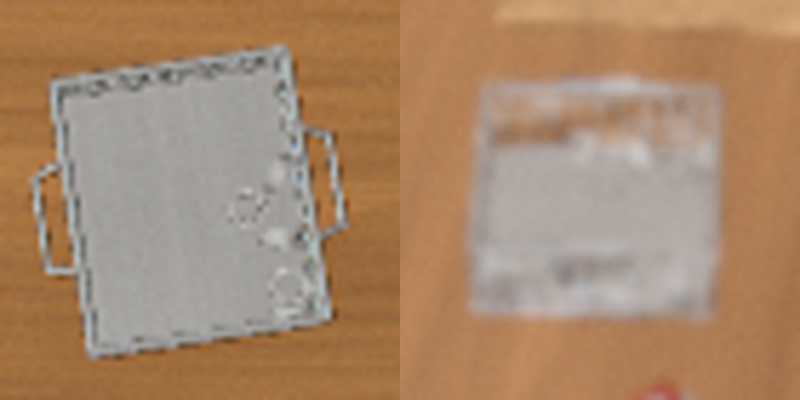

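The left crop shows rings in the basket at about (250,205), (280,170), (275,235) and (290,285), with perhaps one more near (300,240). The mat and bench look undisturbed. I'll check the count numerically, by differencing against the first picture and by weighing the tin.

```bash
python3 - <<'E'
from h import *
t=np.load("top0.npy",allow_pickle=True).item()["pixels"].astype(float).mean(2)
ims=[];F=[]
for _ in range(24):
    ims.append(cam("top")["pixels"].astype(float).mean(2)); F.append(bot.read_state()["wrist_force"])
im=np.mean(ims,0); d=(im-t)[178:214,290:314].round().astype(int)
F=np.array(F); print(F.mean(0).round(3),(F.std(0)/24**.5).round(3))
for r in d: print(" ".join(f"{v:4d}" for v in r))
E
```

```text
[-0.017  0.162 -1.32 ] [0.101 0.113 0.105]
   4    3    8    6    7    8    5    3    6    6    7    3    5    5    6    7    5    5    6    1    5    5    3    6
   4    7    6    6    6    4    6    6    7    7    4    7    5    4    5    5    5    6    2    6    4    4    6    1
   7    6    7    6    5    8    5    6    7    8    6    6    7    6    5    5    6    8    5    3    4    5    6    5
   5    3    6    7    8    5    5    7    7    5    6    6    5    5    4    6    6    6    1    7    3    2    3    7
   4    8    6    6    8    6    3    3    7    7    6    5    6   -3  -32  -14    7    6    6    7    3    5    3    5
   6    8    6    8    6    5    6    7    5    4    6    5    9   22    3    3    7    5    3    6    9    5    4    6
   9    6    6    4    8    6    7    6    5    6    5    6   22   30   18    0    6    6    5    4    5    4    3    8
   4    6    4    5    5    5    5    6    8    7    6    5   19   37   29   -6    7    6    6    1    7    4    7    6
   5    5    6    8    9    6    4    8    4    4    7   11   17   27   20    3    7    5    7   
[... 2562 characters left out ...]
    8    6    6    7    5    5    4    6    3    8   11   -9   -4    8   -6  -22    9    5    7    8
   5    3    6    5    7    5    7    7    5    7    7    3   -5   27   31   41   37   13  -16  -25    6    6    3    3
   7    5    6    7    6    4    4    6    6    4    5    4    5    9   25   30   14    5   -3   -7    4    4    5    2
   8    4    5    7    4    5    6    6    7    7    4    6    5    4    4    2    5    7    8    7    8    5    5    4
   5    6    5    3    6    5    5    4    4    7    5    3    4    5    4    6    5    4    7    1    7    3    7    5
   5    6    5    7    8    6    5    5    5    4    4    3    6    3    3    5    9    1    4    6    5    1    5    2
```

The difference shows five separate rings in the basket: two flat and three standing. The tin weighs as empty. Next I'll unroll the tin to upright.

drive_tool(increments=[{"delta_pos": [0,0,0],"turn": -0.12,"jaw": -1},{"delta_pos": [0,0,0],"turn": -0.12,"jaw": -1},{"delta_pos": [0,0,0],"turn": -0.12,"jaw": -1},{"delta_pos": [0,0,0],"turn": -0.12,"jaw": -1},{"delta_pos": [0,0,0],"turn": -0.12,"jaw": -1},{"delta_pos": [0,0,0],"turn": -0.12,"jaw": -1},{"delta_pos": [0,0,0],"turn": -0.12,"jaw": -1},{"delta_pos": [0,0,0],"turn": -0.12,"jaw": -1}])

```text
time: 22.02
tool_pos: [0.4687, -0.4002, 0.3968]
tcp_rot: [-2.104, 0.524, 0.422]
wrist_force: [0.7, -0.9, -1.1]
width: 0.646
grip_force: 64.7
```

drive_tool(increments=[{"delta_pos": [0,0,0],"turn": -0.12,"jaw": -1},{"delta_pos": [0,0,0],"turn": -0.12,"jaw": -1},{"delta_pos": [0,0,0],"turn": -0.12,"jaw": -1},{"delta_pos": [0,0,0],"turn": -0.12,"jaw": -1},{"delta_pos": [0,0,0],"turn": -0.12,"jaw": -1},{"delta_pos": [0,0,0],"turn": -0.12,"jaw": -1},{"delta_pos": [0,0,0],"turn": -0.12,"jaw": -1},{"delta_pos": [0,0,0],"turn": -0.12,"jaw": -1}])

```text
time: 22.68
tool_pos: [0.4687, -0.4002, 0.3969]
tcp_rot: [-2.082, -0.501, -0.137]
wrist_force: [-0.1, -0.4, -1.4]
width: 0.644
grip_force: 64.7
```

drive_tool(increments=[{"delta_pos": [0,0,0],"turn": -0.12,"jaw": -1},{"delta_pos": [0,0,0],"turn": -0.12,"jaw": -1},{"delta_pos": [0,0,0],"turn": -0.12,"jaw": -1},{"delta_pos": [0,0,0],"turn": -0.12,"jaw": -1},{"delta_pos": [0,0,0],"turn": -0.12,"jaw": -1},{"delta_pos": [0,0,0],"turn": -0.12,"jaw": -1},{"delta_pos": [0,0,0],"turn": -0.12,"jaw": -1},{"delta_pos": [0,0,0],"turn": -0.12,"jaw": -1}])

```text
time: 23.35
tool_pos: [0.4687, -0.4002, 0.3969]
tcp_rot: [-1.675, -1.458, -0.685]
wrist_force: [0.9, 0.7, -1.5]
width: 0.65
grip_force: 64.7
```

drive_tool(increments=[{"delta_pos": [0,0,0],"turn": -0.12,"jaw": -1},{"delta_pos": [0,0,0],"turn": -0.12,"jaw": -1},{"delta_pos": [0,0,0],"turn": -0.02,"jaw": -1},{"delta_pos": [0,0,0],"turn": 0,"jaw": -1}])

```text
time: 23.68
tool_pos: [0.4687, -0.4001, 0.3969]
tcp_rot: [-1.505, -1.686, -0.82]
wrist_force: [-0.6, -0.0, -1.1]
width: 0.646
grip_force: 64.7
```

```bash
python3 st.py; python3 plan.py "[(.48,-.57,.395),(.45,-.29,.395),(.475,-.475,.3)]"
```

```text
23.68 q [-0.877  0.427  1.554  0.534  2.02  -0.979] p [ 0.4687 -0.4001  0.3969] F [-0.6 -0.  -1.1]
[[-0.058  0.993 -0.1  ]
 [ 0.534  0.116  0.837]
 [ 0.843 -0.005 -0.538]]
model err 0.0
ikerr 0.003
[ 0.48  -0.57   0.395] tool delta [ -93.   -8. -142.] rows 5 per row [-18.6  -1.7 -28.5] turn 0.0 rate 0.5 ok 1 q [-0.99  0.69  1.16  0.48  2.19 -1.02]
[ 0.45  -0.29   0.395] tool delta [151.   3. 237.] rows 7 per row [21.6  0.4 33.9] turn 0.0 rate 0.6 ok 1 q [-0.79  0.26  1.78  0.59  1.93 -0.94]
[ 0.475 -0.475  0.3  ] tool delta [-180.    4. -106.] rows 6 per row [-30.1   0.6 -17.7] turn 0.0 rate 0.4 ok 1 q [-0.93  0.62  1.46  0.47  1.96 -1.08]
```

drive_tool(increments=[{"delta_pos": [-8,0,-12],"turn": 0,"jaw": -1},{"delta_pos": [-12,0,-19],"turn": 0,"jaw": -1},{"delta_pos": [-12,0,-19],"turn": 0,"jaw": -1},{"delta_pos": [-12,0,-19],"turn": 0,"jaw": -1},{"delta_pos": [22,0,35],"turn": 0,"jaw": -1},{"delta_pos": [22,0,35],"turn": 0,"jaw": -1},{"delta_pos": [22,0,35],"turn": 0,"jaw": -1},{"delta_pos": [22,0,35],"turn": 0,"jaw": -1}])

```text
time: 24.35
tool_pos: [0.4588, -0.3163, 0.3949]
tcp_rot: [-1.506, -1.683, -0.82]
wrist_force: [1.0, 0.5, -0.6]
width: 0.646
grip_force: 64.6
```

drive_tool(increments=[{"delta_pos": [20,0,32],"turn": 0,"jaw": -1},{"delta_pos": [15,0,24],"turn": 0,"jaw": -1},{"delta_pos": [9,0,14],"turn": 0,"jaw": -1},{"delta_pos": [4,0,6],"turn": 0,"jaw": -1},{"delta_pos": [0,0,0],"turn": 0,"jaw": -1},{"delta_pos": [0,0,0],"turn": 0,"jaw": -1}])

```text
time: 24.85
tool_pos: [0.4486, -0.2283, 0.3958]
tcp_rot: [-1.505, -1.688, -0.82]
wrist_force: [0.7, -0.1, -2.0]
width: 0.648
grip_force: 64.7
```

```bash
cat > lid.py <<'E'
from h import *
p=bot.read_state()["tool_pos"]; C=p+[-.0195,.151,-.090]; u=np.array([-.118,.993,0]);v=np.array([.993,.118,0]);k=np.array([0,0,1.])
print("tin centre",C.round(3))
for n in("side","top"):
    c=cam(n)
    for nm,o in [("shut lid centre",u*0+k*.028),("shut edge",v*.022+k*.028),("open lid mid",u*.047+k*.062),("open edge",u*.047+v*.022+k*.062),("open tip",u*.053+k*.095)]:
        x=proj(c,C+o); a,b=x.round().astype(int); print(n,nm,x.round(0),c["pixels"][b-1:b+2,a-1:a+2].mean((0,1)).round())
E
python3 lid.py
```

```text
tin centre [ 0.429 -0.077  0.306]
side shut lid centre [286. 105.] [175. 167. 163.]
side shut edge [279. 105.] [172. 100.  93.]
side open lid mid [286. 104.] [175. 166. 163.]
side open edge [279. 104.] [172.  98.  91.]
side open tip [286.  96.] [174. 125.  86.]
top shut lid centre [299. 213.] [164. 162. 159.]
top shut edge [298. 204.] [164.  76.  70.]
top open lid mid [281. 215.] [160. 124. 119.]
top open edge [280. 205.] [162.  96.  89.]
top open tip [279. 214.] [158. 157. 153.]
```

The colours say the lid is shut: its grey label is at the shut position, and bare wood shows where an open lid's tip would be. Now to place it.

```bash
python3 plan.py "[(.4785,-.4746,.25),(.4785,-.4746,.125),(.4785,-.4746,.117)]"
```

```text
ikerr 0.002
[ 0.4785 -0.4746  0.25  ] tool delta [-256.    2. -130.] rows 7 per row [-36.5   0.2 -18.6] turn 0.0 rate 0.47 ok 1 q [-0.93  0.67  1.48  0.46  1.9  -1.11]
[ 0.4785 -0.4746  0.125 ] tool delta [-105.    0.   67.] rows 4 per row [-26.3   0.1  16.8] turn 0.0 rate 0.27 ok 1 q [-0.93  0.82  1.49  0.44  1.75 -1.18]
[ 0.4785 -0.4746  0.117 ] tool delta [-7.  0.  4.] rows 1 per row [-6.7  0.   4.3] turn 0.0 rate 0.07 ok 1 q [-0.93  0.83  1.49  0.44  1.74 -1.18]
```

drive_tool(increments=[{"delta_pos": [-18,0,-9],"turn": 0,"jaw": -1},{"delta_pos": [-36,0,-18],"turn": 0,"jaw": -1},{"delta_pos": [-36,0,-18],"turn": 0,"jaw": -1},{"delta_pos": [-36,0,-18],"turn": 0,"jaw": -1},{"delta_pos": [-36,1,-18],"turn": 0,"jaw": -1},{"delta_pos": [-36,1,-19],"turn": 0,"jaw": -1},{"delta_pos": [-36,0,-19],"turn": 0,"jaw": -1},{"delta_pos": [-22,0,-11],"turn": 0,"jaw": -1}])

```text
time: 25.62
tool_pos: [0.4781, -0.4776, 0.2458]
tcp_rot: [-1.507, -1.684, -0.821]
wrist_force: [-0.5, 0.2, -0.6]
width: 0.646
grip_force: 64.8
```

drive_tool(increments=[{"delta_pos": [-12,0,8],"turn": 0,"jaw": -1},{"delta_pos": [-22,0,14],"turn": 0,"jaw": -1},{"delta_pos": [-22,0,14],"turn": 0,"jaw": -1},{"delta_pos": [-22,0,14],"turn": 0,"jaw": -1},{"delta_pos": [-16,0,10],"turn": 0,"jaw": -1},{"delta_pos": [-5,0,3],"turn": 0,"jaw": -1},{"delta_pos": [0,0,0],"turn": 0,"jaw": -1}])

```text
time: 26.2
tool_pos: [0.4778, -0.4729, 0.1296]
tcp_rot: [-1.502, -1.683, -0.822]
wrist_force: [0.2, 0.1, -1.1]
width: 0.65
grip_force: 64.9
```

```bash
python3 st.py; python3 plan.py "[(.4785,-.4746,.125),(.4785,-.4746,.117)]"; python3 lid.py
```

```text
26.2 q [-0.927  0.816  1.488  0.445  1.758 -1.177] p [ 0.4778 -0.4729  0.1296] F [ 0.2  0.1 -1.1]
[[-0.058  0.993 -0.101]
 [ 0.531  0.116  0.839]
 [ 0.845 -0.005 -0.534]]
model err 0.0
ikerr 0.004
[ 0.4785 -0.4746  0.125 ] tool delta [-5.  0.  1.] rows 1 per row [-4.8  0.5  1. ] turn 0.0 rate 0.06 ok 1 q [-0.93  0.82  1.49  0.44  1.75 -1.18]
[ 0.4785 -0.4746  0.117 ] tool delta [-7.  0.  4.] rows 1 per row [-6.8  0.   4.3] turn 0.0 rate 0.07 ok 1 q [-0.93  0.83  1.49  0.44  1.75 -1.18]
tin centre [ 0.458 -0.322  0.04 ]
side shut lid centre [286. 127.] [174. 166. 163.]
side shut edge [280. 126.] [175. 112. 105.]
side open lid mid [286. 127.] [174. 166. 163.]
side open edge [280. 126.] [175. 112. 105.]
side open tip [286. 121.] [176. 122. 106.]
top shut lid centre [371. 209.] [161. 159. 154.]
top shut edge [370. 202.] [161. 102.  98.]
top open lid mid [359. 210.] [163.  36.  29.]
top open edge [358. 203.] [165.  36.  28.]
top open tip [359. 210.] [163.  36.  29.]
```

drive_tool(increments=[{"delta_pos": [-3,0,2],"turn": 0,"jaw": -1},{"delta_pos": [-3,0,2],"turn": 0,"jaw": -1},{"delta_pos": [-3,0,2],"turn": 0,"jaw": -1},{"delta_pos": [0,0,0],"turn": 0,"jaw": -1}])

```text
time: 26.63
tool_pos: [0.4785, -0.4731, 0.1213]
tcp_rot: [-1.504, -1.688, -0.821]
wrist_force: [-1.0, -0.1, -2.5]
width: 0.644
grip_force: 64.9
```

```bash
python3 - <<'E'
from h import *
c=cam("top"); d=cam("side")
a=c["pixels"][150:240,320:410,::-1]; b=d["pixels"][95:165,230:320,::-1]
z=lambda i:cv2.resize(i,(400,int(400*i.shape[0]/i.shape[1])),interpolation=cv2.INTER_CUBIC)
A,B=z(a),z(b); B=np.vstack([B,np.zeros((A.shape[0]-B.shape[0],400,3),np.uint8)])
cv2.imwrite("pics/place.png",np.hstack([A,B]))
E
```

```text
(no output)
```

View pics/place.png

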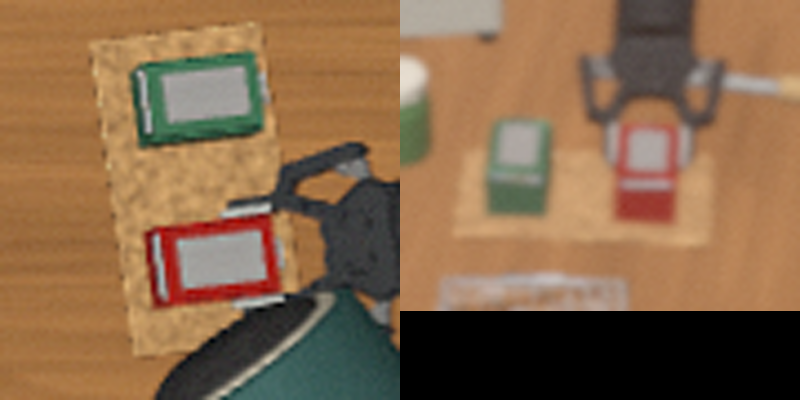

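In the top crop the red tin is shut and lies over the free half of the mat at (215,262), parallel to the green tin (200,100). The side crop confirms this, with the lid flat at (648,155). I'll lower it to contact.

drive_tool(increments=[{"delta_pos": [-1.7,0,1.1],"turn": 0,"jaw": -1},{"delta_pos": [-1,0,0.6],"turn": 0,"jaw": -1},{"delta_pos": [0,0,0],"turn": 0,"jaw": -1},{"delta_pos": [0,0,0],"turn": 0,"jaw": -1}])

```text
time: 27.07
tool_pos: [0.4785, -0.4732, 0.118]
tcp_rot: [-1.503, -1.687, -0.821]
wrist_force: [-0.3, -0.3, -1.7]
width: 0.647
grip_force: 64.9
```

drive_tool(increments=[{"delta_pos": [-1,0,0.6],"turn": 0,"jaw": -1},{"delta_pos": [0,0,0],"turn": 0,"jaw": -1},{"delta_pos": [0,0,0],"turn": 0,"jaw": -1}])

```text
time: 27.32
tool_pos: [0.4786, -0.4733, 0.1174]
tcp_rot: [-1.503, -1.687, -0.822]
wrist_force: [-0.3, -1.4, 2.3]
width: 0.647
grip_force: 65.0
```

drive_tool(increments=[{"delta_pos": [0,0,0],"turn": 0,"jaw": 0.5},{"delta_pos": [0,0,0],"turn": 0,"jaw": 1},{"delta_pos": [0,0,0],"turn": 0,"jaw": 1},{"delta_pos": [0,0,0],"turn": 0,"jaw": 1},{"delta_pos": [0,0,0],"turn": 0,"jaw": 1},{"delta_pos": [0,0,0],"turn": 0,"jaw": 1}])

```text
time: 27.82
tool_pos: [0.4785, -0.4732, 0.1169]
tcp_rot: [-1.503, -1.688, -0.821]
wrist_force: [-0.9, -0.5, -0.1]
width: 0.999
grip_force: 0.0
```

drive_tool(increments=[{"delta_pos": [0,0,-10],"turn": 0,"jaw": 1},{"delta_pos": [0,0,-20],"turn": 0,"jaw": 1},{"delta_pos": [0,0,-30],"turn": 0,"jaw": 1},{"delta_pos": [0,0,-30],"turn": 0,"jaw": 1},{"delta_pos": [0,0,-30],"turn": 0,"jaw": 1},{"delta_pos": [0,0,-20],"turn": 0,"jaw": 1},{"delta_pos": [0,0,0],"turn": 0,"jaw": 1},{"delta_pos": [0,0,0],"turn": 0,"jaw": 1}])

```text
time: 28.48
tool_pos: [0.4924, -0.5918, 0.1932]
tcp_rot: [-1.506, -1.69, -0.821]
wrist_force: [-0.3, 0.1, -1.1]
width: 1.0
grip_force: 0.0
```

```bash
python3 - <<'E'
from h import *
c=cam("side"); b=c["pixels"].astype(int)
m=((b[:,:,0]-b[:,:,1]>80)).astype(np.uint8); m[:, :265]=0; m[:,315:]=0; m[:95]=0; m[165:]=0
n,_,s,ce=cv2.connectedComponentsWithStats(m); print(s[1:],ce[1:].round(1))
t=cam("top")["pixels"].astype(int); m=(t[:,:,0]-t[:,:,1]>80).astype(np.uint8); m[:,:335]=0; m[:150]=0;m[250:]=0;m[:,400:]=0
n,_,s,ce=cv2.connectedComponentsWithStats(m); 
for q in s[1:]: print(q, back({**cam("top")},q[0]+q[2]/2-.5,q[1]+q[3]/2-.5,.05).round(3))
a,bb=proj(cam("top"),[.459,-.322,.055]).round().astype(int); print(t[bb-1:bb+2,a-1:a+2].mean((0,1)))
print(bot.read_state()["width"],bot.read_state()["wrist_force"].round(1))
E
```

```text
[[279 125   2   5   8]
 [290 124   2   7   8]
 [279 131   2   4   5]
 [289 132   3   4   7]
 [279 139  12   6  72]] [[279.4 126.6]
 [290.9 126.6]
 [279.2 132.8]
 [290.4 134. ]
 [284.5 141.5]]
[353 198  30  21 237] [ 0.463 -0.314  0.05 ]
[158.11111111 156.55555556 152.88888889]
1.0012413249996899 [ 0.1  0.4 -0.6]
```

```bash
python3 -c "
from workcell import bot
print(bot.finish_job())"
```

```text
the job is handed in; nothing more can be done
None
```

The job is handed in: all five rings are in the basket, and the empty red tin stands shut on the free half of the mat beside the green tin; the lamp and bystanders looked undisturbed in the views I took.

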